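# Load a clock hand in the parts drum and hold its bayonet lid half-way to the lock

## Task

Lay the blued clock hand flat in the long middle compartment of the round parts drum and let go of it, then drop the bayonet lid into the drum's collar with its two ears down through the two notches and turn it clockwise (seen from above) to half-way, where its bar grip lines up with the two small ribs on the collar, without turning it on into the lock catch. Finish still gripping the lid there, seated and half-turned, so that a stock tag can be pinned on before it is locked. Leave the other things on the shelf where they are.

Things in the scene. Friction and masses are not known exactly. Their poses are not given: they have to be found in the camera images.
- drum: Round metal parts drum fixed to the shelf, 160 mm across, 69 mm high, open at the top, yaw varies. Origin at the centre of its underside, z up. A round well 100 mm across has its floor 25 mm above the origin. A flat seat for the lid surrounds the well at 55 mm; a bayonet collar stands above the seat to 69 mm, with a clear bore 116 mm across.
- drum_floor (a point): Centre of the well's floor. Two straight ribs along the drum's x axis, 8 mm high, inner faces at y = +/-14 mm, bound the middle compartment: 28 mm wide, about 96 mm long. Small wheels at most 7 mm high lie fixed in the side compartments at y = +/-33 mm.
- drum_notch (a point): Middle of one of the collar's two opposite notches, on the seat, 66 mm from the axis. The notches are open to the top, each 34 degrees wide, centred 42 degrees counter-clockwise (from above) of the drum's +x and -x. From each a covered channel, 9 mm high, 74 mm outer radius, runs clockwise to an end stop; no spring or detent before the catch.
- drum_half (a point): Foot of one of two small dark ribs (4 mm wide, 7 mm high) on top of the collar, each with a thin dark line inward, at the drum's +x and -x, 77.5 mm from the axis: the half-way marks. Half-way, the lid's ears and bar lie along the drum's x axis.
- drum_lock (a point): The lock catch in one channel, a sprung ball 32 degrees clockwise of the drum's +x, 74.5 mm from the axis (another lies opposite). An ear starts to push it about 18 degrees past half-way; the end stop is about 43 degrees past half-way.
- lid: Loose steel lid, about 0.25 kg, lying flat: disc 110 mm across, 5 mm thick; two ears of that thickness, 20 mm wide, reach out along +x and -x to 70 mm radius. A wooden bar grip stands upright across the centre along x: 60 mm long, 12 mm thick in y, top 45 mm above the underside. Origin at the centre of the underside, z up. It fits the drum either way round.
- lid_ear (a point): Point on the lid's +x ear, 66 mm from the lid's axis, 2.5 mm above its underside.
- clockhand: Blued steel clock hand lying flat, 5 mm thick, at most 19 mm wide; tip 52 mm from the origin in +x, tail end 32 mm in -x. A square brass collet, 12 by 12 mm, sides along x and y, stands at the origin, top 26 mm above the underside: grip it there. Origin on the underside. It may lie either way round, about centred, so its collet ends about 10 mm from the drum's centre.
- pinion: Bystander, to be left alone: brass pinion wheel with a short upright steel arbor, 56 mm across, 26 mm high; origin under its centre.
- dial: Bystander, to be left alone: white porcelain dial disc lying flat, 90 mm across, 5 mm thick; origin under its centre.
- finial: Bystander, to be left alone: turned walnut finial standing upright, 38 mm across, 64 mm high; origin under its centre.
- oil: Bystander, to be left alone: small amber oil bottle standing upright, 40 mm across, 80 mm high; origin under its centre.
- driver: Bystander, to be left alone: screwdriver lying flat, 170 mm long along its x axis.
- bell: Bystander, to be left alone: small brass bell cup lying mouth up, 64 mm across, 35 mm high; origin under its centre.
There are look-alikes about, which are no part of the job. What is shaped like the clockhand but purple or red is not meant. What is shaped like the lid but yellow is not meant.

How it is judged:
By the outcome, as a careful person would: the job done as asked, in the order asked, and still so for the second after the job is handed in, while the arm keeps its last pose, push and grip.
It also fails if it takes over 59 s, if anything falls off the work surface, if the arm or the gripper's body presses on something with over 40 N, if the wrist force passes 120 N, or if a joint passes its speed limit or range.

## Robot

A 6-joint arm with a two-finger parallel gripper is mounted at the origin on the work surface. World frame = base frame: x ahead of the robot, y to its left, z up, the work surface at z = 0. Lengths are in m, angles in degrees, forces in N, time in s.
With the tool pointing down it reaches from about 0.35 to 0.875 m from the base axis. Payload 4.2 kg.
Tool frame: the origin (TCP) lies at the very end of the fingers, on their centre line; the grasp point (between the pads) lies 19 mm behind it (r.grip_point_offset is the distance from the TCP to the grasp point, in m); z points along the fingers, y is the line along which they close (so a half turn about z gives the same grasp; the last joint's range is limited). The gripper opens to 87 mm and grips with 3 to 60 N. Pads are 19 mm wide; open, the fingers measure 117 mm over their backs; the gripper's body (75 mm by 190 mm) begins 51 mm behind the grasp point.
Start: joints at [-49.068, 22.042, 0.453, 0, -68.411, -14.817], TCP at [0.275, -0.561, 0.223] pointing down, gripper open.
Joint ranges: [-179.83, 179.83], [-69.29, 118.12], [-61.27, 80.66], [-181.25, 117.63], [-171.15, -9.14], [-177.46, 177.46]. Speed limits (degrees/s): [159.86, 159.86, 180, 180, 180, 180].

## Interface

Orientations are given as a 3x3 rotation matrix whose columns are the frame's x, y, z axes.
In Python, from station import r, cams gives the robot as it stands. The module is installed in compiled form; this text tells all that it offers.
- The arm moves only by the shell command python3 -m handwheel 'ROWS'. ROWS is JSON, a list that holds one entry, the list of rows, each a list of 7 numbers: the turn, a rotation vector about the tool's x, y, z in units of 6 degrees (1.0 is 6 degrees), then the shift along the tool's x, y, z in m, then the finger opening in m, from 0 to 0.087. In form: [[[ax, ay, az, x, y, z, jaw], ...]]. A call has 1 to 12 rows; each row shifts and turns the commanded pose from where the row before left it, along the tool's axes as they then stand; what a row does not reach is not made up. A row lasts 1/10 s, in which the tool goes at most 50 mm and 8.59 degrees, less where a joint would pass 70% of its speed; a pose out of reach is approached as far as the arm can. A call with a gripper value outside its range is refused whole. The fingers move at their own pace and stop on an object; the grip force is fixed at half the most. Time passes only in rows, so rows that do not move let the fingers close. It gives the time, the measured TCP pose, the force, the opening and the grip force at its end, in the units of the state.
- r.sense(): the state, without advancing time (a new reading comes with each control period).
- cams.capture(name): name is "side" or "top" or "wrist"; returns the picture (384x512x3 uint8, red, green, blue); there is no depth.
- cams.get_calibration(name): a dict with "camera_matrix" (3x3 intrinsics, pixels), "rvec" (rotation vector, rad) and "tvec" (3), from world to camera coordinates, as OpenCV has them; the wrist camera has in their place "T_tool_cam" (4x4, takes a point from camera to tool coordinates, whose origin is the TCP and whose axes are the flange's). Camera axes: x right, y down, z forward; pixel columns grow to the right and rows downward; lengths in m; the calibration is good to about 2 mm. The wrist camera is an equidistant fisheye: a pixel r from the principal point sees the ray r / f radians off the axis. A picture is of the moment at which its call begins: read the wrist's pose just before it. get_calibration takes no time and is no camera call.
- r.finish_job(): hands the job in; it is judged then, once.
The state is a dict: "time_s": time; "joints": joint angles; "joint_velocities": joint speeds; "effort": joint torques, N m; "tcp_pos": TCP position; "ee_rot": TCP orientation; "wrist_force": force on the tool from outside, world axes, zero at the start; "moment": the same for the moment, N m; "gripper_width": opening from 0.0 (shut) to 1.0 (fully open); "gripper_force": force on a finger pad.
Only numpy, scipy, OpenCV 4.12 (cv2) and the standard library are available. Lean on these libraries where they do the work, as an engineer would, in place of code of your own. Each camera call takes 0.05 s, during which the arm holds its last target. There are 200 camera calls.

## Working session

There is one attempt and no reset: what is moved stays moved. The work goes in short steps, Python scripts to look and compute and a shell command to move; the robot and the scene stay as the last step left them, time stands still between calls to the robot, and variables do not carry over. Pictures are saved under pics/ and viewed, at most 10 in all, crops included, and the job is handed in when it is done.

```bash
mkdir -p pics; cat > h.py <<'E'
import numpy as np, cv2
from station import r, cams
def save(name,fn,crop=None,s=1):
    im=cams.capture(name)[:,:,::-1]
    cv2.imwrite('pics/raw_'+fn,im)
    if crop: im=im[crop[1]:crop[3],crop[0]:crop[2]]
    cv2.imwrite('pics/'+fn,cv2.resize(im,None,fx=s,fy=s,interpolation=cv2.INTER_CUBIC))
def ray(name,u,v,pose=None):
    c=cams.get_calibration(name);K=np.array(c['camera_matrix'],float)
    if name=='wrist':
        s=pose or r.sense();p=np.array([(u-K[0,2])/K[0,0],(v-K[1,2])/K[1,1]]);t=np.linalg.norm(p)
        d=np.array([*(p/max(t,1e-9)*np.sin(t)),np.cos(t)]);T=np.array(c['T_tool_cam']);R=np.array(s['ee_rot'])
        return np.array(s['tcp_pos'])+R@T[:3,3],R@T[:3,:3]@d
    R=cv2.Rodrigues(np.array(c['rvec'],float))[0];t=np.array(c['tvec'],float).ravel()
    return -R.T@t,R.T@np.linalg.inv(K)@[u,v,1]
def at(name,u,v,z,pose=None):
    o,d=ray(name,u,v,pose);return (o+d*(z-o[2])/d[2]).round(4)
def proj(name,P,pose=None):
    c=cams.get_calibration(name);K=np.array(c['camera_matrix'],float);P=np.array(P,float)
    if name=='wrist':
        s=pose or r.sense();T=np.array(c['T_tool_cam']);R=np.array(s['ee_rot'])
        q=T[:3,:3].T@(R.T@(P-np.array(s['tcp_pos']))-T[:3,3]);th=np.arctan2(np.hypot(q[0],q[1]),q[2]);n=q[:2]/np.hypot(q[0],q[1])
        return (K[:2,2]+th*n*[K[0,0],K[1,1]]).round(1)
    return cv2.projectPoints(P.reshape(1,3),np.array(c['rvec'],float),np.array(c['tvec'],float),K,None)[0].ravel().round(1)
def rows(P,yaw):
    "tool delta to world TCP P; yaw of tool y axis (deg)"
    s=r.sense();R=np.array(s['ee_rot']);d=R.T@(np.array(P)-s['tcp_pos'])
    y=np.degrees(np.arctan2(R[1,1],R[0,1]));a=(yaw-y+90)%180-90   # world ccw
    print('t',s['time_s'],'tcp',np.round(s['tcp_pos'],4),'yaw y',y.round(2),'tool shift',d.round(4),'tool z turn units (neg of ccw)',(-a/6).round(3),'deg',a.round(2),'j6',round(s['joints'][5],1))
E
python3 - <<'E'
from h import *
s=r.sense();print(s)
save('top','top.png',s=1.5);save('side','side.png',s=1.5)
for n in('top','side','wrist'):print(n,cams.get_calibration(n))
E
```

```text
{'time_s': 0.0, 'joints': array([-4.90672450e+01,  2.20933502e+01,  3.79036284e-01, -3.11853495e-02,
       -6.84125490e+01, -1.48185600e+01]), 'joint_velocities': array([ 0.03119968,  0.06476277, -0.07362936,  0.02744702, -0.03309234,
       -0.09230026]), 'effort': array([ 1.14395434e-04, -3.90669465e+01,  1.87400687e+01,  4.21966419e+00,
        1.09790917e-02, -2.05854180e-04]), 'tcp_pos': array([ 0.27487149, -0.56062235,  0.22142159]), 'ee_rot': array([[-8.98006885e-01, -4.39980106e-01, -1.06827845e-03],
       [-4.39981396e-01,  8.98004651e-01,  2.00431256e-03],
       [ 7.74613623e-05,  2.26990913e-03, -9.99997421e-01]]), 'wrist_force': array([ 0.40636444, -0.46933343, -0.14319454]), 'moment': array([ 0.0299098 , -0.01072194, -0.03357905]), 'gripper_force': 0.0, 'gripper_width': 1.0034457535118926}
top {'camera_matrix': array([[488.76292887,   0.        , 257.65836579],
       [  0.        , 488.76292887, 188.74881651],
       [  0.        ,   0.        ,   1.        ]]), 'rvec': array([ 2.16348863, -2.14468005,  0.13767414]), 'tvec': array([-0.02336558,  0.49506605,  1.5606352 ])}
side {'camera_matrix': array([[347.10024912,   0.        , 257.98720271],
       [  0.        , 347.10024912, 188.9090912 ],
       [  0.        ,   0.        ,   1.        ]]), 'rvec': array([ 2.15739827, -0.23554886,  0.12434504]), 'tvec': array([-0.47749895,  0.13697674,  0.94855019])}
wrist {'camera_matrix': array([[297.31863964,   0.        , 257.92438967],
       [  0.        , 297.31863964, 194.37509715],
       [  0.        ,   0.        ,   1.        ]]), 'T_tool_cam': array([[-4.65529535e-05, -9.53595864e-01, -3.01089566e-01,
         8.36755653e-02],
       [ 9.99999312e-01,  3.08435011e-04, -1.13147485e-03,
        -8.09263862e-04],
       [ 1.17183630e-03, -3.01089412e-01,  9.53595193e-01,
        -1.61543598e-01],
       [ 0.00000000e+00,  0.00000000e+00,  0.00000000e+00,
         1.00000000e+00]])}
```

View pics/top.png

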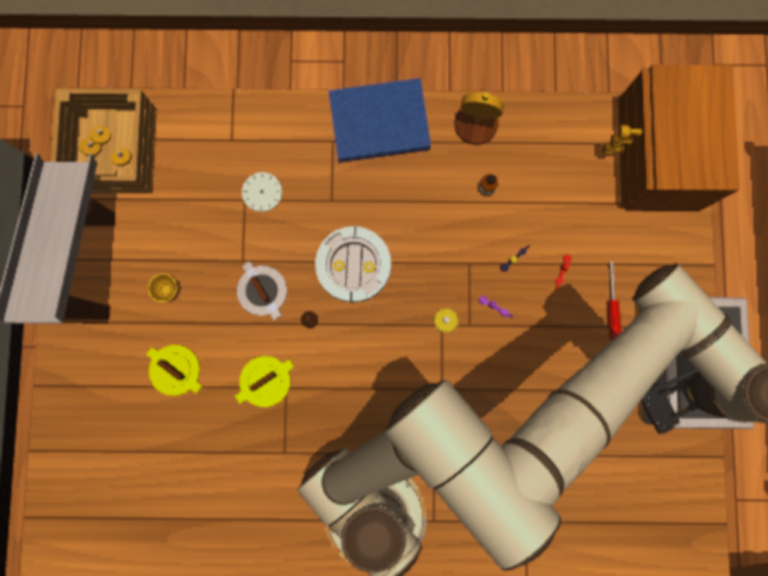

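View pics/side.png

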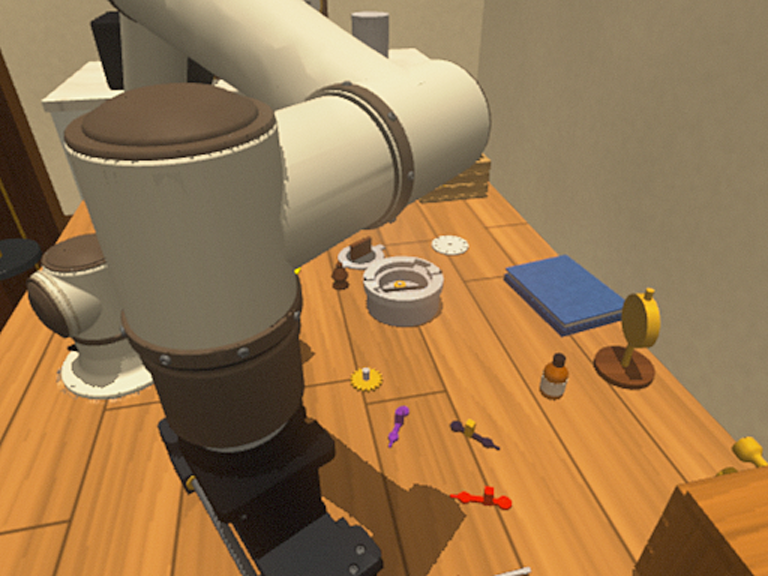

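The top view shows three clock hands, at (516,257), red (564,270) and purple (495,306). The dark blue one with the brass collet at (516,257) is the one meant. There are three lids, at (262,290) and two yellow ones at (174,370) and (265,381). The grey steel one at (262,290) fits the description. The drum is at (353,263). I'll confirm with one enlarged crop.

```bash
python3 - <<'E'
from h import *
im=cv2.imread('pics/raw_top.png')
a=cv2.resize(im[145:220,150:265],None,fx=6.9,fy=6.9,interpolation=cv2.INTER_CUBIC)
b=cv2.resize(im[155:220,310:390],None,fx=4,fy=4,interpolation=cv2.INTER_CUBIC)
cv2.imwrite('pics/c1.png',cv2.resize(im[145:220,150:265],None,fx=6,fy=6,interpolation=cv2.INTER_CUBIC)[:, :690])
a=cv2.imread('pics/c1.png');h=np.zeros((450+150*0+0,1,3),np.uint8)
b=cv2.resize(im[155:180,325:365],None,fx=6,fy=6,interpolation=cv2.INTER_CUBIC)
c=np.zeros((600,690,3),np.uint8);c[:450]=a;c[450:,:240]=b;cv2.imwrite('pics/c1.png',c)
for n,u,v,z in(('drum',353,263,.069),('lid',262,290,.005),('hand',516,257,.026)):print(n,at('top',u/1.5,v/1.5,z))
E
```

```text
drum [0.533  0.0526 0.069 ]
lid [0.4811 0.2556 0.005 ]
hand [ 0.5562 -0.3022  0.026 ]
```

View pics/c1.png

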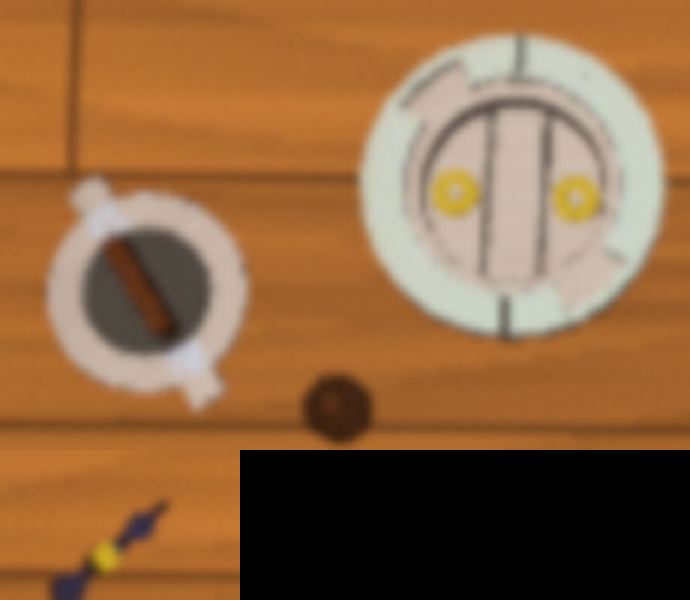

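The crop confirms the blued hand with its brass collet at crop (105,557). The steel lid has ears at (92,195) and (207,392), and its bar runs (113,243) to (167,332). The drum has half-way marks at (521,60) and (505,320), with notches at upper-left and lower-right.

```bash
python3 - <<'E'
from h import *
f=lambda u,v,z:at('top',150+u/6,145+v/6,z)
g=lambda u,v,z:at('top',325+u/6,155+(v-450)/6,z)
ang=lambda a,b:np.degrees(np.arctan2(*(a-b)[[1,0]])).round(2)
a,b=f(521,60,.069),f(505,320,.069);print('drum',f(512,187,.069),(a+b)/2,'len',np.linalg.norm(a-b),'yaw',ang(a,b))
a,b=f(92,195,.005),f(207,392,.005);print('lid ears',(a+b)/2,ang(a,b),np.linalg.norm(a-b))
a,b=f(113,243,.045),f(167,332,.045);print('bar',(a+b)/2,ang(a,b),np.linalg.norm(a-b))
a,b=g(165,503,.005),g(62,590,.005);c=g(105,557,.026);print('hand',c,ang(a,b),np.linalg.norm(a-b),np.linalg.norm(a-c))
rows([*c[:2],.15],ang(a,b)+90)
E
```

```text
drum [0.5303 0.0525 0.069 ] [0.5291  0.05195 0.069  ] len 0.14015081162804585 yaw -2.66
lid ears [0.47935 0.2549  0.005  ] 31.53 0.12775543041295745
bar [0.4777  0.25305 0.045  ] 32.43 0.05687046685231274
hand [ 0.5511 -0.2972  0.026 ] -49.48 0.07603420283004222 0.05485799850523167
t 0.1 tcp [ 0.2749 -0.5607  0.2216] yaw y 116.11 tool shift [-0.364   0.115   0.0718] tool z turn units (neg of ccw) 12.598 deg -75.59 j6 -14.8
```

```bash
python3 -m handwheel '[[[0,0,0,-0.03,0.01,0,0.087],[0,0,0,-0.037,0.0115,0,0.087],[0,0,0,-0.037,0.0115,0,0.087],[0,0,0,-0.037,0.0115,0,0.087],[0,0,0,-0.037,0.0115,0,0.087],[0,0,0,-0.037,0.0115,0,0.06],[0,0,0,-0.037,0.0115,0,0.04],[0,0,0,-0.037,0.0115,0,0.04],[0,0,0,-0.037,0.0115,0,0.04],[0,0,0,-0.038,0.013,0,0.04]]]'
python3 -m handwheel '[[[0,0,1.26,0,0,0,0.04],[0,0,1.26,0,0,0,0.04],[0,0,1.26,0,0,0,0.04],[0,0,1.26,0,0,0,0.04],[0,0,1.26,0,0,0,0.04],[0,0,1.26,0,0,0.02,0.04],[0,0,1.26,0,0,0.02,0.04],[0,0,1.26,0,0,0.02,0.04],[0,0,1.26,0,0,0.015,0.04],[0,0,1.26,0,0,0,0.04],[0,0,0,0,0,0,0.04],[0,0,0,0,0,0,0.04]]]'
python3 - <<'E'
from h import *
s=r.sense();print(s['wrist_force']);import pickle;pickle.dump(s,open('s1','wb'))
save('wrist','w1.png',s=1.5)
rows([.5511,-.2972,.15],40.5);print(proj('wrist',[.5511,-.2972,.026])*1.5,proj('wrist',s['tcp_pos'])*1.5)
E
```

```text
time_s: 1.1
tcp_pos: [0.5521, -0.2963, 0.222]
ee_rot: [[-0.898, -0.44, -0.001], [-0.44, 0.898, 0.0], [0.001, 0.001, -1.0]]
wrist_force: [0.6, -1.2, 0.2]
gripper_width: 0.632
gripper_force: 0.0
time_s: 2.3
tcp_pos: [0.5514, -0.2977, 0.1475]
ee_rot: [[-0.652, 0.758, -0.0], [0.758, 0.652, -0.0], [0.0, -0.0, -1.0]]
wrist_force: [-0.1, -0.6, 0.6]
gripper_width: 0.461
gripper_force: 0.0
[-0.1130444  -0.57714336  0.61526445]
t 2.35 tcp [ 0.5515 -0.2977  0.1478] yaw y 40.65 tool shift [ 0.0007  0.     -0.0022] tool z turn units (neg of ccw) 0.025 deg -0.15 j6 -125.8
[388.05 280.05] [388.65 364.8 ]
```

View pics/w1.png

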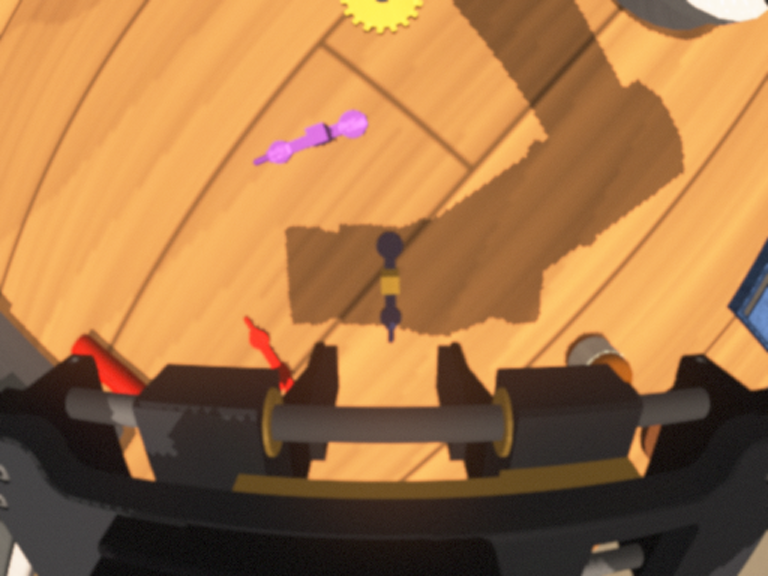

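The wrist view shows the blue hand below, collet at (390,282), tail disc at (390,238) and tip at (391,340), which agrees with the projection (388,280).

```bash
python3 - <<'E'
from h import *
import pickle;s=pickle.load(open('s1','rb'))
A=lambda u,v,z:at('wrist',u/1.5,v/1.5,z,s)
t,d,c=A(391,340,.005),A(390,235,.005),A(390,283,.022);print(t,d,c,np.linalg.norm(t-d))
a=np.degrees(np.arctan2(*(t-d)[[1,0]]));print(a)
rows([*c[:2],.011],a+90)
E
```

```text
[ 0.5868 -0.3354  0.005 ] [ 0.5348 -0.2762  0.005 ] [ 0.554  -0.2987  0.022 ] 0.07879492369435984
-48.70462744207715
t 2.35 tcp [ 0.5515 -0.2977  0.1478] yaw y 40.65 tool shift [-0.0023  0.0012  0.1368] tool z turn units (neg of ccw) -0.107 deg 0.64 j6 -125.8
```

```bash
python3 -m handwheel '[[[0,0,-0.1,-0.0015,0.001,0.025,0.04],[0,0,0,0,0,0.03,0.04],[0,0,0,0,0,0.03,0.04],[0,0,0,0,0,0.025,0.04],[0,0,0,0,0,0.015,0.04],[0,0,0,0,0,0.0105,0.04],[0,0,0,0,0,0,0.0],[0,0,0,0,0,0,0.0],[0,0,0,0,0,0,0.0],[0,0,0,0,0,0,0.0],[0,0,0,0,0,0,0.0],[0,0,0,0,0,0,0.0]]]'
```

```text
time_s: 3.55
tcp_pos: [0.5537, -0.2983, 0.013]
ee_rot: [[-0.658, 0.753, 0.002], [0.753, 0.658, -0.001], [-0.001, 0.001, -1.0]]
wrist_force: [-0.6, 0.5, 3.7]
gripper_width: 0.13
gripper_force: 30.0
```

```bash
python3 -m handwheel '[[[0,0,0,0,0,-0.015,0.0],[0,0,0,0,0,-0.03,0.0],[0,0,0,0,0,-0.035,0.0],[0,0,0,0,0,-0.035,0.0],[0,0,0,0,0,-0.035,0.0],[0,0,0,0,0,-0.02,0.0]]]'
python3 - <<'E'
from h import *
rows([.5197,.0528,.18],87.3)
E
```

```text
time_s: 4.15
tcp_pos: [0.554, -0.2986, 0.1855]
ee_rot: [[-0.658, 0.753, 0.004], [0.753, 0.658, -0.002], [-0.004, 0.002, -1.0]]
wrist_force: [-0.2, -0.2, -1.2]
gripper_width: 0.135
gripper_force: 30.0
t 4.15 tcp [ 0.554  -0.2986  0.1855] yaw y 41.14 tool shift [0.2872 0.2053 0.0048] tool z turn units (neg of ccw) -7.694 deg 46.16 j6 -125.3
```

```bash
python3 -m handwheel '[[[0,0,0,0.015,0.01,0,0.0],[0,0,0,0.03,0.0215,0,0.0],[0,0,0,0.03,0.0215,0,0.0],[0,0,0,0.03,0.0215,0,0.0],[0,0,0,0.03,0.0215,0,0.0],[0,0,0,0.03,0.0215,0,0.0],[0,0,0,0.03,0.0215,0,0.0],[0,0,0,0.03,0.0215,0,0.0],[0,0,0,0.03,0.0215,0,0.0],[0,0,0,0.03,0.0215,0,0.0]]]'
python3 -m handwheel '[[[0,0,-1.1,0.002,0.002,0,0.0],[0,0,-1.1,0,0,0,0.0],[0,0,-1.1,0,0,0,0.0],[0,0,-1.1,0,0,0,0.0],[0,0,-1.1,0,0,0,0.0],[0,0,-1.1,0,0,0,0.0],[0,0,-1.1,0,0,0,0.0],[0,0,0,0,0,0,0.0],[0,0,0,0,0,0,0.0]]]'
python3 - <<'E'
from h import *
rows([.5197,.0528,.18],87.3)
s=r.sense();import pickle;pickle.dump(s,open('s2','wb'))
save('wrist','w2.png',s=1.5)
E
```

```text
time_s: 5.15
tcp_pos: [0.517, 0.0521, 0.1806]
ee_rot: [[-0.658, 0.753, -0.003], [0.753, 0.658, -0.0], [0.002, -0.002, -1.0]]
wrist_force: [1.2, -0.4, 0.0]
gripper_width: 0.137
gripper_force: 30.0
time_s: 6.05
tcp_pos: [0.5182, 0.0534, 0.1811]
ee_rot: [[-0.999, 0.049, -0.002], [0.049, 0.999, -0.0], [0.002, -0.0, -1.0]]
wrist_force: [-0.5, -0.1, -0.9]
gripper_width: 0.131
gripper_force: 30.0
t 6.05 tcp [0.5182 0.0534 0.1811] yaw y 87.19 tool shift [-0.0015 -0.0005  0.0011] tool z turn units (neg of ccw) -0.019 deg 0.11 j6 -116.5
```

View pics/w2.png

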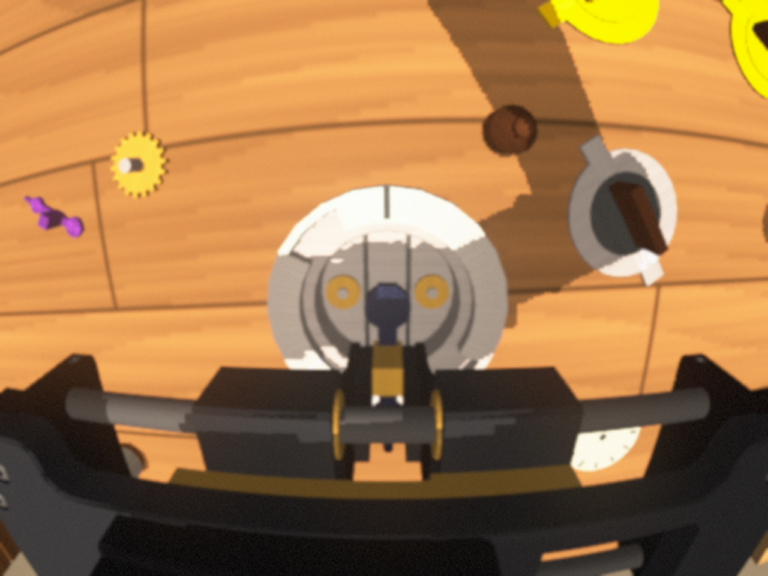

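The wrist view shows the drum below with the held hand. The -x mark line runs (388,187) to (388,217), the ribs are at x=367 and 408 (y≈240), and the wheels are at (342,291) and (432,291). The lid ears are at (595,150) and (651,266).

```bash
python3 - <<'E'
from h import *
import pickle;s=pickle.load(open('s2','rb'))
A=lambda u,v,z:at('wrist',u/1.5,v/1.5,z,s)
ang=lambda a,b:np.degrees(np.arctan2(*(a-b)[[1,0]])).round(2)
print('mark',A(388,187,.069),A(388,217,.069))
a,b=A(342,291,.031),A(432,291,.031);print('wheels',a,b,(a+b)/2,ang(a,b)-90,np.linalg.norm(a-b))
print('rib mid',(A(367,240,.033)+A(408,240,.033))/2, A(367,240,.033)-A(408,240,.033))
print('width at', A(268,300,.06),A(508,300,.06))
a,b=A(595,150,.005),A(651,266,.005);print('lid',(a+b)/2,ang(b,a),np.linalg.norm(a-b))
i=cv2.imread('pics/raw_w2.png')
E
```

```text
mark [0.4545 0.0559 0.069 ] [0.4731 0.055  0.069 ]
wheels [0.5311 0.0184 0.031 ] [0.5343 0.0844 0.031 ] [0.5327 0.0514 0.031 ] -182.78 0.06607753022018907
rib mid [0.4944  0.05365 0.033  ] [-0.0014 -0.0289  0.    ]
width at [ 0.5262 -0.0299  0.06  ] [0.5342 0.1344 0.06  ]
lid [0.4799 0.2542 0.005 ] 32.35 0.1162414728055353
```

```bash
python3 -m handwheel '[[[0,0,0,-0.0038,-0.0008,0.015,0.0],[0,0,0,0,0,0.03,0.0],[0,0,0,0,0,0.03,0.0],[0,0,0,0,0,0.025,0.0],[0,0,0,0,0,0.018,0.0],[0,0,0,0,0,0.01,0.0],[0,0,0,0,0,0.005,0.0],[0,0,0,0,0,0.004,0.0],[0,0,0,0,0,0.002,0.0],[0,0,0,0,0,0,0.0],[0,0,0,0,0,0,0.0]]]'
```

```text
time_s: 7.2
tcp_pos: [0.5233, 0.0524, 0.0437]
ee_rot: [[-0.999, 0.047, 0.001], [0.047, 0.999, 0.0], [-0.001, 0.001, -1.0]]
wrist_force: [-0.6, 0.7, -1.1]
gripper_width: 0.133
gripper_force: 30.0
```

```bash
python3 -m handwheel '[[[0,0,0,0,0,0.002,0.0],[0,0,0,0,0,0.0015,0.0],[0,0,0,0,0,0.001,0.0],[0,0,0,0,0,0,0.0],[0,0,0,0,0,0,0.0]]]'
```

```text
time_s: 7.7
tcp_pos: [0.5229, 0.0522, 0.0385]
ee_rot: [[-0.999, 0.047, -0.0], [0.047, 0.999, -0.0], [0.0, -0.0, -1.0]]
wrist_force: [-0.2, -0.3, -0.0]
gripper_width: 0.13
gripper_force: 30.0
```

```bash
python3 -m handwheel '[[[0,0,0,0,0,0.001,0.0],[0,0,0,0,0,0.0005,0.0],[0,0,0,0,0,0,0.0],[0,0,0,0,0,0,0.0]]]'
```

```text
time_s: 8.1
tcp_pos: [0.5231, 0.0523, 0.038]
ee_rot: [[-0.999, 0.046, 0.001], [0.046, 0.999, -0.0], [-0.001, -0.0, -1.0]]
wrist_force: [-3.1, 0.3, 5.0]
gripper_width: 0.131
gripper_force: 30.0
```

Contact at 5 N, so the hand is on the floor. I'll release it, rise, then look.

```bash
python3 -m handwheel '[[[0,0,0,0,0,0,0.03],[0,0,0,0,0,0,0.03],[0,0,0,0,0,0,0.03],[0,0,0,0,0,-0.01,0.03],[0,0,0,0,0,-0.025,0.03],[0,0,0,0,0,-0.035,0.03],[0,0,0,0,0,-0.04,0.03],[0,0,0,0,0,-0.04,0.05],[0,0,0,0,0,-0.02,0.05],[0,0,0,0,0,0,0.05]]]'
python3 - <<'E'
from h import *
rows([.4795,.2545,.20],122.2)
E
```

```text
time_s: 9.1
tcp_pos: [0.5249, 0.0527, 0.2116]
ee_rot: [[-0.999, 0.046, 0.009], [0.046, 0.999, 0.003], [-0.008, 0.003, -1.0]]
wrist_force: [0.5, 0.6, -0.3]
gripper_width: 0.522
gripper_force: 0.0
t 9.1 tcp [0.5249 0.0527 0.2116] yaw y 87.35 tool shift [0.0548 0.1994 0.0118] tool z turn units (neg of ccw) -5.809 deg 34.85 j6 -116.1
```

```bash
python3 -m handwheel '[[[0,0,0,0.005,0.0175,0,0.05],[0,0,0,0.009,0.033,0,0.05],[0,0,0,0.01,0.037,0,0.05],[0,0,0,0.01,0.037,0,0.05],[0,0,0,0.01,0.037,0,0.05],[0,0,0,0.01,0.037,0,0.05],[0,0,-1.16,0,0,0,0.05],[0,0,-1.16,0,0,0.01,0.05],[0,0,-1.16,0,0,0.02,0.05],[0,0,-1.16,0,0,0.02,0.05],[0,0,-1.16,0,0,0.01,0.05],[0,0,0,0,0,0,0.05]]]'
python3 -m handwheel '[[[0,0,0,0,0,0,0.05]]]'
python3 - <<'E'
from h import *
rows([.4795,.2545,.026],122.2)
s=r.sense();import pickle;pickle.dump(s,open('s3','wb'))
print(s['ee_rot'].round(4))
save('wrist','w3.png');save('top','t3.png')
c=np.zeros((600,768,3),np.uint8)
c[:576]=cv2.resize(cv2.imread('pics/raw_w3.png'),None,fx=1.5,fy=1.5,interpolation=cv2.INTER_CUBIC)
t=cv2.resize(cv2.imread('pics/raw_t3.png')[148:203,207:265],None,fx=5,fy=5,interpolation=cv2.INTER_CUBIC)
c[-275:,-290:]=t
cv2.imwrite('pics/w3c.png',c)
E
```

```text
time_s: 10.3
tcp_pos: [0.4768, 0.2518, 0.1446]
ee_rot: [[-0.847, -0.531, -0.004], [-0.531, 0.847, -0.004], [0.006, -0.001, -1.0]]
wrist_force: [-0.9, 0.1, 0.5]
gripper_width: 0.574
gripper_force: 0.0
time_s: 10.4
tcp_pos: [0.4782, 0.2529, 0.1469]
ee_rot: [[-0.848, -0.53, -0.001], [-0.53, 0.848, -0.001], [0.001, -0.0, -1.0]]
wrist_force: [-0.1, -0.2, 1.0]
gripper_width: 0.575
gripper_force: 0.0
t 10.4 tcp [0.4782 0.2529 0.1469] yaw y 121.98 tool shift [-0.0021  0.0008  0.1209] tool z turn units (neg of ccw) -0.037 deg 0.22 j6 -103.1
[[-8.483e-01 -5.296e-01 -6.000e-04]
 [-5.296e-01  8.483e-01 -8.000e-04]
 [ 9.000e-04 -4.000e-04 -1.000e+00]]
```

View pics/w3c.png

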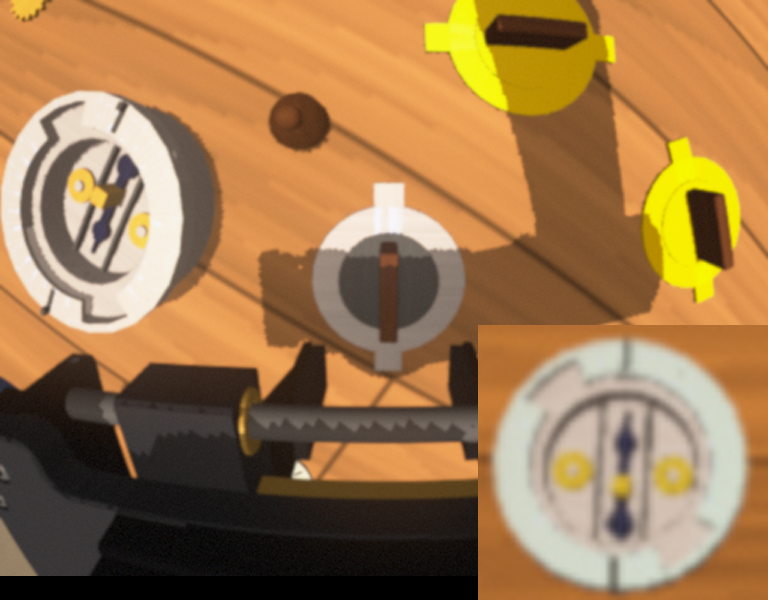

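The top inset shows the blue hand lying in the middle compartment between the ribs, clear of both. In the wrist view the steel lid's ears span (389,183) to (388,371) and its bar is at x≈388, under the TCP.

```bash
python3 - <<'E'
from h import *
import pickle;s=pickle.load(open('s3','rb'))
A=lambda u,v,z:at('wrist',u/1.5,v/1.5,z,s)
a,b=A(389,183,.005),A(388,371,.005);print('ears',(a+b)/2,np.degrees(np.arctan2(*(a-b)[[1,0]])),np.linalg.norm(a-b))
c,d=A(313,280,.005),A(464,280,.005);print((c+d)/2,np.linalg.norm(c-d))
rows([*((a+b)/2)[:2],.013],122.2)
E
```

```text
ears [0.4827  0.25565 0.005  ] -148.24547615457217 0.14041926506003372
[0.4809  0.25455 0.005  ] 0.10790778470527507
t 10.5 tcp [0.4786 0.2532 0.1477] yaw y 122.02 tool shift [-4.600e-03 -1.000e-04  1.347e-01] tool z turn units (neg of ccw) -0.03 deg 0.18 j6 -103.0
```

```bash
python3 -m handwheel '[[[0,0,0.03,-0.004,0,0.015,0.05],[0,0,0,0,0,0.03,0.05],[0,0,0,0,0,0.03,0.05],[0,0,0,0,0,0.03,0.05],[0,0,0,0,0,0.02,0.05],[0,0,0,0,0,0.0085,0.05],[0,0,0,0,0,0,0.05],[0,0,0,0,0,0,0],[0,0,0,0,0,0,0],[0,0,0,0,0,0,0],[0,0,0,0,0,0,0],[0,0,0,0,0,0,0]]]'
```

```text
time_s: 11.7
tcp_pos: [0.4818, 0.2553, 0.014]
ee_rot: [[-0.849, -0.529, 0.001], [-0.529, 0.849, 0.001], [-0.001, 0.0, -1.0]]
wrist_force: [-0.2, 0.4, -0.6]
gripper_width: 0.203
gripper_force: 0.0
```

```bash
python3 -c "
from h import *
rows([.4827,.25565,.013],121.75);s=r.sense();print(s['wrist_force'],s['gripper_width']*87,s['gripper_force'])"
```

```text
t 11.7 tcp [0.4818 0.2553 0.014 ] yaw y 121.93 tool shift [-0.001  -0.0002  0.001 ] tool z turn units (neg of ccw) 0.03 deg -0.18 j6 -103.0
[-0.18425867  0.4051051  -0.57513083] 17.6507981866641 0.0
```

Still closing. I'll let it finish, then lift.

```bash
python3 -m handwheel '[[[0,0,0,0,0,0,0],[0,0,0,0,0,0,0],[0,0,0,0,0,0,0],[0,0,0,0,0,-0.01,0],[0,0,0,0,0,-0.02,0],[0,0,0,0,0,-0.03,0],[0,0,0,0,0,-0.03,0],[0,0,0,0,0,-0.03,0],[0,0,0,0,0,-0.02,0],[0,0,0,0,0,-0.01,0],[0,0,0,0,0,0,0]]]'
python3 -c "
from h import *
rows([.532,.052,.16],129.3)"
```

```text
time_s: 12.8
tcp_pos: [0.4819, 0.2553, 0.1646]
ee_rot: [[-0.849, -0.529, 0.001], [-0.529, 0.849, 0.002], [-0.002, 0.001, -1.0]]
wrist_force: [0.0, -0.1, -4.0]
gripper_width: 0.137
gripper_force: 30.0
t 12.8 tcp [0.4819 0.2553 0.1646] yaw y 121.93 tool shift [ 0.065  -0.1991  0.0043] tool z turn units (neg of ccw) -1.229 deg 7.37 j6 -103.0
```

```bash
python3 - <<'E'
from h import *
import pickle;s=pickle.load(open('s3','rb'))
A=lambda u,v,z:at('wrist',u/1.5,v/1.5,z,s)
ang=lambda a,b:np.degrees(np.arctan2(*(a-b)[[1,0]])).round(2)
for p,q,z in(((122,105),(46,312),.076),((112,130),(52,293),.069),((81,185),(144,230),.031)):
    a,b=A(*p,z),A(*q,z);print((a+b)/2,ang(b,a),np.linalg.norm(a-b))
E
```

```text
[0.5321  0.05465 0.076  ] -1.97 0.15389129280111985
[0.5351 0.0512 0.069 ] -2.12 0.12428515599217789
[0.53235 0.05355 0.031  ] 87.99 0.06554036923911857
```

```bash
python3 -m handwheel '[[[0,0,0,0.005,-0.015,0,0],[0,0,0,0.01,-0.03,0,0],[0,0,0,0.01,-0.03,0,0],[0,0,0,0.01,-0.03,0,0],[0,0,0,0.01,-0.03,0,0],[0,0,0,0.01,-0.03,0,0],[0,0,0,0.008,-0.025,0,0],[0,0,-0.6,0.002,-0.009,0,0],[0,0,-0.6,0,0,0,0],[0,0,0,0,0,0,0],[0,0,0,0,0,0,0]]]'
python3 - <<'E'
from h import *
rows([.532,.052,.16],129.3)
s=r.sense();import pickle;pickle.dump(s,open('s4','wb'))
save('wrist','w4.png',s=1.5)
E
```

```text
time_s: 13.9
tcp_pos: [0.5309, 0.0512, 0.1623]
ee_rot: [[-0.777, -0.63, -0.003], [-0.63, 0.777, -0.001], [0.003, 0.001, -1.0]]
wrist_force: [1.1, -0.5, -3.4]
gripper_width: 0.135
gripper_force: 30.0
t 13.9 tcp [0.5309 0.0512 0.1623] yaw y 129.03 tool shift [-0.0013 -0.0001  0.0023] tool z turn units (neg of ccw) -0.045 deg 0.27 j6 -73.9
```

View pics/w4.png

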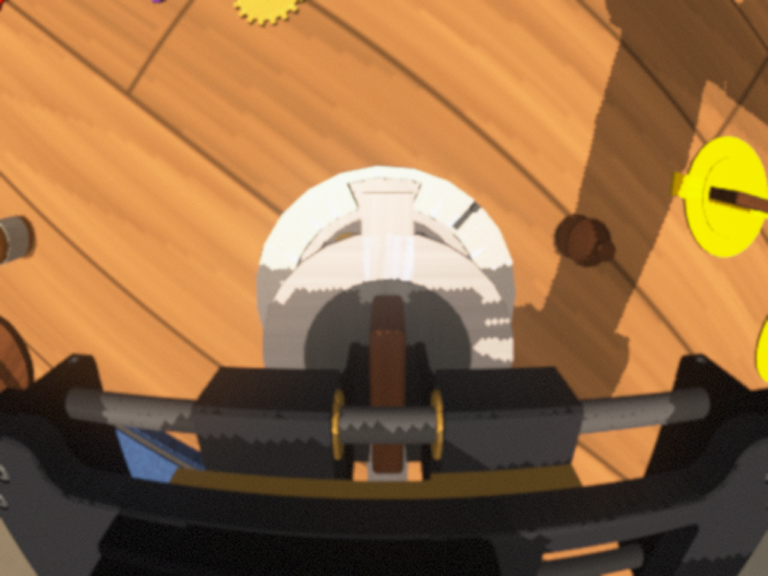

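The wrist view shows the lid's ear (388,195) centred over the notch (350–421, y≈183), with the half-mark at (467,215). I'll lower it carefully.

```bash
python3 -m handwheel '[[[0,0,0,-0.0008,0.0005,0.015,0],[0,0,0,0,0,0.025,0],[0,0,0,0,0,0.02,0],[0,0,0,0,0,0.01,0],[0,0,0,0,0,0.005,0],[0,0,0,0,0,0.003,0],[0,0,0,0,0,0.003,0],[0,0,0,0,0,0.003,0],[0,0,0,0,0,0,0]]]'
```

```text
time_s: 14.85
tcp_pos: [0.5321, 0.0528, 0.0797]
ee_rot: [[-0.776, -0.631, 0.0], [-0.631, 0.776, 0.0], [-0.0, 0.0, -1.0]]
wrist_force: [0.6, 0.1, -2.9]
gripper_width: 0.138
gripper_force: 30.0
```

```bash
python3 -m handwheel '[[[0,0,0,0,0,0.003,0],[0,0,0,0,0,0.003,0],[0,0,0,0,0,0.002,0],[0,0,0,0,0,0,0],[0,0,0,0,0,0,0]]]'
```

```text
time_s: 15.35
tcp_pos: [0.5321, 0.0528, 0.0715]
ee_rot: [[-0.776, -0.631, -0.0], [-0.631, 0.776, -0.0], [0.0, -0.0, -1.0]]
wrist_force: [-1.0, -0.6, -3.6]
gripper_width: 0.136
gripper_force: 30.0
```

Ears are below the collar top with no contact. I'll carry on down to the seat.

```bash
python3 -m handwheel '[[[0,0,0,0,0,0.001,0],[0,0,0,0,0,0.001,0],[0,0,0,0,0,0,0],[0,0,0,0,0,0,0]]]'
python3 -m handwheel '[[[0,0,0,0,0,0.0007,0],[0,0,0,0,0,0,0],[0,0,0,0,0,0,0]]]'
```

```text
time_s: 15.75
tcp_pos: [0.5321, 0.0528, 0.0695]
ee_rot: [[-0.776, -0.631, -0.0], [-0.631, 0.776, -0.0], [0.0, 0.0, -1.0]]
wrist_force: [-0.2, -0.4, -3.4]
gripper_width: 0.135
gripper_force: 30.0
time_s: 16.05
tcp_pos: [0.5321, 0.0528, 0.0688]
ee_rot: [[-0.776, -0.631, -0.0], [-0.631, 0.776, 0.0], [0.0, 0.0, -1.0]]
wrist_force: [0.4, -0.1, -3.7]
gripper_width: 0.138
gripper_force: 30.0
```

```bash
python3 -m handwheel '[[[0,0,0,0,0,0.0007,0],[0,0,0,0,0,0,0],[0,0,0,0,0,0,0]]]'
python3 -m handwheel '[[[0,0,0,0,0,0.0006,0],[0,0,0,0,0,0,0],[0,0,0,0,0,0,0]]]'
```

```text
time_s: 16.35
tcp_pos: [0.5321, 0.0528, 0.0688]
ee_rot: [[-0.775, -0.631, 0.0], [-0.631, 0.775, -0.0], [-0.0, -0.0, -1.0]]
wrist_force: [-3.3, 0.0, 5.5]
gripper_width: 0.139
gripper_force: 30.0
time_s: 16.65
tcp_pos: [0.5321, 0.0528, 0.0688]
ee_rot: [[-0.775, -0.631, 0.001], [-0.631, 0.775, -0.0], [-0.0, -0.0, -1.0]]
wrist_force: [-5.2, -0.3, 8.0]
gripper_width: 0.134
gripper_force: 30.0
```

Seated at z=0.0688, as expected. I'll turn it clockwise most of the way, then look.

```bash
python3 -m handwheel '[[[0,0,0.6,0,0,0,0],[0,0,0.6,0,0,0,0],[0,0,0.6,0,0,0,0],[0,0,0.6,0,0,0,0],[0,0,0,0,0,0,0]]]'
python3 -m handwheel '[[[0,0,0.6,0,0,0,0],[0,0,0.6,0,0,0,0],[0,0,0.6,0,0,0,0],[0,0,0.6,0,0,0,0],[0,0,0.6,0,0,0,0],[0,0,0.6,0,0,0,0],[0,0,0,0,0,0,0],[0,0,0,0,0,0,0]]]'
python3 - <<'E'
from h import *
s=r.sense();print(s['moment']);rows([.532,.0527,.069],87.6)
import pickle;pickle.dump(s,open('s5','wb'))
save('wrist','w5.png');save('top','t5.png')
im=cv2.imread('pics/raw_w5.png');print(proj('wrist',[.532,.0527,.069]),proj('wrist',[.454,.056,.069]))
cv2.imwrite('pics/w5c.png',cv2.resize(im[80:280,130:390],None,fx=3,fy=3,interpolation=cv2.INTER_CUBIC))
E
```

```text
time_s: 17.15
tcp_pos: [0.5337, 0.0532, 0.0688]
ee_rot: [[-0.908, -0.419, 0.004], [-0.419, 0.908, 0.001], [-0.003, -0.001, -1.0]]
wrist_force: [0.2, 0.4, 5.1]
gripper_width: 0.134
gripper_force: 30.0
time_s: 17.95
tcp_pos: [0.5338, 0.0532, 0.0688]
ee_rot: [[-0.998, -0.056, 0.004], [-0.056, 0.998, 0.001], [-0.004, 0.001, -1.0]]
wrist_force: [-0.1, 0.6, 5.2]
gripper_width: 0.131
gripper_force: 30.0
[ 0.04289313  0.25123917 -0.05187027]
t 17.95 tcp [0.5338 0.0532 0.0688] yaw y 93.23 tool shift [ 0.0018 -0.0004 -0.0002] tool z turn units (neg of ccw) 0.939 deg -5.63 j6 -109.9
[259.1 242.4] [273.6 110.5]
```

View pics/w5c.png

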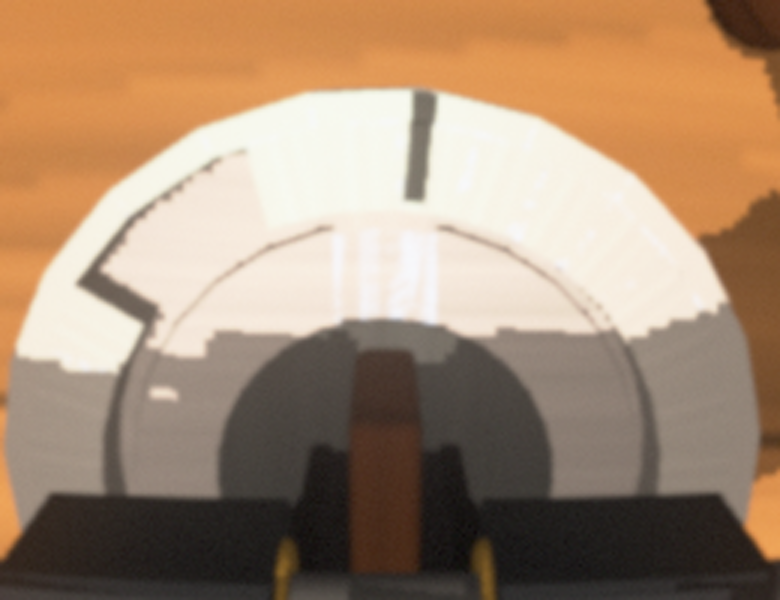

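The wrist crop shows the lid turned under the collar, with the mark line running (415,198) to (425,95), still a few degrees ahead of the bar (x≈386).

```bash
python3 - <<'E'
from h import *
import pickle;s=pickle.load(open('s5','rb'))
A=lambda u,v,z:at('wrist',130+u/3,80+v/3,z,s)
a,b=A(415,197,.069),A(426,93,.074);e=A(385,235,.060)
c=np.array([.5326,.0529,0])
c2=np.array(s['tcp_pos'])
ang=lambda p,q:np.degrees(np.arctan2(*(p-q)[[1,0]])).round(2)
for C in(c,c2):print(np.hypot(*(a-C)[:2]),np.hypot(*(b-C)[:2]),ang(C,a),ang(C,b),'ear',ang(C,e))
i1,i2=A(355,420,.045),A(417,420,.045);print(a,b,'line',ang(a,b),'barmid',(i1+i2)/2,np.linalg.norm(i1-i2),ang(c2,(i1+i2)/2))
for p in((18,350),(725,305)):print(A(*p,.069))
E
```

```text
0.05921900032928618 0.07842550605510937 -1.45 -1.46 ear 4.0
0.0604085426935029 0.0796147524565922 -1.12 -1.21 ear 4.25
[0.4734 0.0544 0.069 ] [0.4542 0.0549 0.074 ] line -1.49 barmid [0.5273  0.05225 0.045  ] 0.013923002549737608 8.45
[ 0.5072 -0.0233  0.069 ]
[0.4899 0.1168 0.069 ]
```

```bash
python3 -m handwheel '[[[0,0,0.45,0,0,0,0],[0,0,0.45,0,0,0,0],[0,0,0,0,0,0,0],[0,0,0,0,0,0,0]]]'
python3 - <<'E'
from h import *
s=r.sense();rows([.532,.0527,.069],87.6)
import pickle;pickle.dump(s,open('s6','wb'))
save('wrist','w6.png');save('top','t6.png')
im=cv2.imread('pics/raw_w6.png')
cv2.imwrite('pics/w6c.png',cv2.resize(im[90:210,170:350],None,fx=4.3,fy=4.3,interpolation=cv2.INTER_CUBIC))
E
```

```text
time_s: 18.45
tcp_pos: [0.5338, 0.0532, 0.0688]
ee_rot: [[-0.999, 0.038, 0.004], [0.038, 0.999, 0.001], [-0.004, 0.001, -1.0]]
wrist_force: [0.4, 0.4, 5.3]
gripper_width: 0.132
gripper_force: 30.0
t 18.45 tcp [0.5338 0.0532 0.0688] yaw y 87.85 tool shift [ 0.0018 -0.0006 -0.0002] tool z turn units (neg of ccw) 0.041 deg -0.25 j6 -115.3
```

View pics/w6c.png

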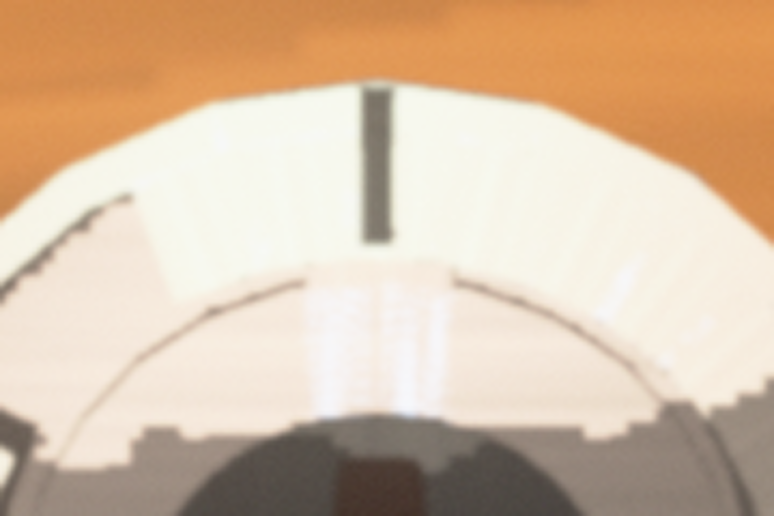

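The ear (305–455), the bar (335–425) and the half-way mark (377) all line up to within about half a degree, and the lid is seated and still gripped.

```bash
python3 -c "
from station import r
print(r.finish_job())"
```

```text
the job is handed in; nothing more can be done
None
```

The job is handed in at about 18.5 s: the blued hand lies in the drum's middle compartment, and the steel lid is seated, turned to the half-way marks (within about half a degree by the wrist camera) and still gripped; I got no verdict back.

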